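# Start the ultrasonic cleaner

### The job

Start the ultrasonic cleaner on the jeweller's bench with the closed fingertips, only pressing: first press down the raised end of the rocker switch so that it tips fully over, then push the square key all the way down (it stays down by itself), and last press the wide round button all the way in and let it spring back out. Do not press the small round button, and leave the lid and the tools and jar around the cleaner where they are.

Things in the scene. Friction and masses are not known exactly. Their poses are not given: they have to be found in the camera images.
- cleaner: Fixed grey case 250 mm deep (its x) x 300 wide (y) x 105 high; origin under its centre, on the bench; its +x points from its front to its back. The front 110 mm of the top is a flat control deck, the tank with rim and lid is behind. Four black controls stand in a row on the deck at x = -70, y = -105, -35, 35, 105 mm, each in a 58 mm square grey bezel; which is where varies. All share its yaw.
- rocker (a joint): Rocker switch, 47 mm long (cleaner's x) x 31 wide, a shallow V from the side, hinged at its middle 16 mm above the deck. In rad: 0 = off, the end towards the tank raised; 0.44 = fully over, that half level, its top 19 mm above the deck, the other end raised. Starts at 0 to 0.05, stays where left; about 3 N at the press point tips it. Surround 11 mm high.
- rocker_press (a point): Point on the upper face of the rocker's raised half, 19.5 mm from the hinge towards the tank (+x of the cleaner), 4.5 mm from that end. It starts about 27 mm above the deck and goes down about 8 mm as the rocker tips over. The axes of this point tilt with the rocker.
- key (a joint): Square key, 28 x 28 mm. Travel in m: 0 = up, 0.007 = fully down; starts at 0 to 0.001. It takes about 3 N and stays where it is left, it has no spring.
- key_top (a point): Centre of the square key's flat top, 22 mm above the deck when up, 15 mm when fully down. Its surround is 8 mm high.
- start (a joint): Wide round button, 38 mm in diameter. Travel in m: 0 = out, 0.007 = fully in; a spring pushes it back out (1.5 N at first, 5 N fully in).
- start_top (a point): Centre of the wide round button's flat top, 22 mm above the deck when out.
- stop (a joint): Small round button, 20 mm in diameter, which must not be pressed. Travel in m: 0 = out, 0.007 = fully in; sprung like the wide one.
- stop_top (a point): Centre of the small round button's flat top, 20 mm above the deck when out.
- lid: Loose flat steel lid, 122 x 268 mm, 5 mm thick, lying on the tank's rim behind the deck, with a black knob 28 mm in diameter in the middle; origin at the centre of its plate's underside, 117 mm above the bench. The knob's top is 29 mm above the origin. Leave it alone.
- mandrel: Loose steel ring mandrel standing beside the cleaner's +y side: a slim cone 130 mm high on a round foot 68 mm in diameter; origin at the centre of its underside. Leave it alone.
- jar: Loose amber glass jar with a steel cap standing beside the cleaner's -y side, 56 mm in diameter, 75 mm high; origin at the centre of its underside. Leave it alone.
- mallet: Loose wooden mallet lying in front of the cleaner, 196 mm long along its x, 36 mm high; handle to its -x, head 74 mm across at its +x end; origin on the bench, 115 mm from the handle's end. Leave it alone.

How it is judged:
By the outcome, as a careful person would: the job done as asked, in the order asked, and still so for the second after the job is handed in, with the robot touching nothing.
It also fails if it takes over 42 s, if anything falls off the work surface, if the arm or the gripper's body presses on something with over 40 N, if the wrist force passes 120 N, or if a joint passes its speed limit or range.

### The arm

A 7-joint arm with a two-finger parallel gripper is mounted at the origin on the work surface. World frame = base frame: x ahead of the robot, y to its left, z up, the work surface at z = 0. Lengths are in m, angles in rad, forces in N, time in s.
With the tool pointing down it reaches from about 0.4 to 0.9 m from the base axis. Payload 5.5 kg.
Tool frame: the origin (TCP) lies midway between the tips of the shut fingers; the grasp point (between the pads) lies 19 mm behind it (r.grasp_offset is the distance from the TCP to the grasp point, in m); z points along the fingers, y is the line along which they close (so a half turn about z gives the same grasp; the last joint's range is limited). The gripper opens to 85 mm and grips with 20 to 120 N. Pads are 22 mm wide; open, the fingers measure 114 mm over their backs; the gripper's body (76 mm by 85 mm) begins 54 mm behind the grasp point. The pads swing forward as they close: fully open they stand 13 mm farther back than shut.
Start: joints at [1.547, 0.501, -0.427, 1.55, 0.221, 1.138, -0.21], TCP at [0.184, -0.623, 0.231] pointing down, gripper open.
Joint ranges: [-2.88, 2.88], [-0.31, 2.03], [-1.54, 1.56], [0.2, 2.42], [-1.41, 4.55], [0.19, 2.02], [-2.57, 2.57]. Speed limits (rad/s): [2.57, 2.57, 3.14, 3.14, 3.14, 3.14, 3.14].

### API

Orientations are given as a unit quaternion [x, y, z, w].
In Python, from workcell import r, viewer, finder gives the robot as it stands.
- The arm moves only by the shell command python3 -m creep 'ROWS'. ROWS is text: rows parted by semicolons, each of 7 numbers parted by spaces: the turn, a rotation vector about the world's x, y, z in degrees, then the shift along the world's x, y, z in m, then the closure, from 0 (fully open) to 1 (shut). A call has 1 to 12 rows; each row is the pose to reach, as a shift and turn from the pose commanded when the call began; what a row does not reach only later rows make up. A row lasts 1/12 s, in which the tool goes at most 41.7 mm and 7.16 degrees, less where a joint would pass 70% of its speed; a pose out of reach is approached as far as the arm can. A call with a gripper value outside its range is refused whole. The fingers move at their own pace and stop on an object; the grip force is fixed at half the most. Time passes only in rows, so rows that repeat a pose let the fingers close. It gives the time, the measured TCP pose, the force, the opening and the grip force at its end, in the units of the state.
- r.read_state(): the state, without advancing time (a new reading comes with each control period).
- viewer.capture(name): name is "side" or "top" or "wrist"; returns a dict with "frame" (420x560x3 uint8, red, green, blue), "vfov" (degrees; the focal length in pixels is half the picture's height over the tangent of half this angle, whatever the lens; pixels are square), "cx", "cy" (the principal point, pixels), "position" and "rotation" of the camera in the world. Camera axes: x right, y down, z forward; pixel columns grow to the right and rows downward; lengths in m; the calibration is good to about 2 mm. The wrist camera is an equidistant fisheye: a pixel r from the principal point sees the ray r / f radians off the axis. A picture is of the moment at which its call begins. There is no depth.
- r.hand_in(): hands the job in; it is judged then, once.
Trained networks look in a picture, given as the dict that the camera call returned (one of the last four; its "shot" number tells which), for a name from the list of things; names that differ only in an ending like _2 or _b are one class to them, and where a whole thing is asked for, a point or a joint stands for the part that bears it (a point fixed in the world has none). Each returns a list of dicts, best first, with "confidence" (0 to 1); they miss things now and then, are a little off and sometimes report something else, mostly with a low value. They report only what shows in the picture. A call takes as long as a camera call.
- finder.cut_out(label, picture): "mask" (420x560 bool, what is visible of it) and "rect" ([left, top, width, height] in pixels, round what is visible of it).
The state is a dict: "time": time; "q": joint angles; "qvel": joint speeds; "tau": joint torques, N m; "position": TCP position; "eef_rot": TCP orientation; "wrist_force": force on the tool from outside, world axes, zero at the start; "ft_torque": the same for the moment, N m; "finger_gap": finger opening in m; "grip_force": force on a finger pad.
Only numpy, scipy, OpenCV 4.12 (cv2) and the standard library are available. Lean on these libraries where they do the work, as an engineer would, in place of code of your own. Each camera call takes 0.05 s, during which the arm holds its last target. There are 200 camera calls.

## Working session

There is one attempt and no reset: what is moved stays moved. The work goes in short steps, Python scripts to look and compute and a shell command to move; the robot and the scene stay as the last step left them, time stands still between calls to the robot, and variables do not carry over. Pictures are saved under pics/ and viewed, at most 10 in all, crops included, and the job is handed in when it is done.

```bash
mkdir -p pics; cat > h.py <<'E'
import numpy as np, cv2
from workcell import r, viewer, finder
def ray(p,u,v):
    f=210/np.tan(np.radians(p["vfov"])/2); d=np.array([(u-p["cx"])/f,(v-p["cy"])/f,1.])
    return np.array(p["rotation"])@d
def onz(p,u,v,z):
    d=ray(p,u,v); o=np.array(p["position"]); return o+d*(z-o[2])/d[2]
def cen(m):
    x,y=np.nonzero(m)[::-1]; return x.mean(),y.mean()
E
python3 - <<'E'
from h import *
for n in("top","side"):
    p=viewer.capture(n); cv2.imwrite(f"pics/{n}1.png",p["frame"][:,:,::-1])
    print(n,p["vfov"],np.round(p["position"],3),np.round(p["rotation"],2).tolist())
    for l,z in(("cleaner",.105),("rocker",.125),("key",.127),("start",.127),("stop",.125),("lid",.122),("mandrel",.06),("jar",.075),("mallet",.02)):
        for c in finder.cut_out(l,p)[:2]:
            u,v=cen(c["mask"]); print(l,round(c["confidence"],2),c["rect"],np.round([u,v],1),onz(p,u,v,z).round(3))
s=r.read_state();print(s["position"],s["eef_rot"],s["wrist_force"])
E
```

```text
top 49.901932909276915 [0.355 0.032 0.965] [0.71, -0.69, 0.08, -0.09]Traceback (most recent call last):
  File "<stdin>", line 7, in <module>
  File "h.py", line 7, in onz
    d=ray(p,u,v); o=np.array(p["position"]); return o+d*(z-o[2])/d[2]
  File "h.py", line 5, in ray
    return np.array(p["rotation"])@d
           ~~~~~~~~~~~~~~~~~~~~~~~^~
ValueError: matmul: Input operand 1 has a mismatch in its core dimension 0, with gufunc signature (n?,k),(k,m?)->(n?,m?) (size 3 is different from 4)
```

Rotation is a quaternion.

```bash
sed -i 's/return np.array(p\["rotation"\])@d/return R.from_quat(p["rotation"]).apply(d)/; 1a from scipy.spatial.transform import Rotation as R' h.py
python3 - <<'E'
from h import *
for n in("top","side"):
    p=viewer.capture(n); cv2.imwrite(f"pics/{n}1.png",p["frame"][:,:,::-1])
    print(n,p["vfov"],np.round(p["position"],3),np.round(p["rotation"],2).tolist())
    for l,z in(("cleaner",.105),("rocker",.125),("key",.127),("start",.127),("stop",.125),("lid",.122),("mandrel",.06),("jar",.075),("mallet",.02)):
        for c in finder.cut_out(l,p)[:2]:
            u,v=cen(c["mask"]); print(l,round(c["confidence"],2),c["rect"],np.round([u,v],1),onz(p,u,v,z).round(3))
s=r.read_state();print(s["position"],s["eef_rot"],s["wrist_force"])
E
```

```text
top 49.901932909276915 [0.355 0.032 0.965] [0.71, -0.69, 0.08, -0.09]
cleaner 0.6 [254.4, 99.1, 170.5, 149.3] [335.5 197.5] [ 0.59  -0.063  0.105]
cleaner 0.45 [278.6, 100.5, 140.0, 81.5] [349.  141.1] [ 0.71  -0.089  0.105]
rocker 0.79 [306.4, 179.7, 22.1, 27.9] [318.1 194.3] [ 0.59  -0.027  0.125]
key 0.75 [272.6, 182.1, 20.4, 12.7] [282.9 187.3] [0.601 0.041 0.127]
stop 0.65 [382.4, 204.7, 13.8, 9.9] [389.5 209.9] [ 0.564 -0.164  0.125]
lid 0.57 [275.8, 100.5, 142.7, 82.0] [348.2 141.1] [ 0.703 -0.085  0.122]
mandrel 0.77 [221.5, 168.4, 32.1, 38.2] [238.9 185.2] [0.622 0.134 0.06 ]
jar 0.79 [421.3, 176.8, 35.0, 34.8] [440.7 194.7] [ 0.612 -0.28   0.075]
mallet 0.74 [277.2, 99.3, 141.3, 83.6] [348.1 141.1] [ 0.745 -0.099  0.02 ]
mallet 0.65 [270.3, 237.9, 94.5, 56.4] [303.2 267.5] [ 0.46  -0.006  0.02 ]
side 55.907372329263545 [0.306 0.436 0.606] [-0.25, 0.89, -0.36, 0.11]
cleaner 0.98 [176.4, 135.2, 192.1, 136.3] [276.7 205.8] [0.59  0.015 0.105]
rocker 0.58 [276.0, 172.5, 28.3, 21.2] [289.3 183.2] [ 0.591 -0.03   0.125]
key 0.52 [252.8, 195.6, 19.1, 18.6] [261.9 205.6] [0.6   0.046 0.127]
start 0.57 [187.1, 111.8, 133.8, 88.0] [251.5 153.6] [ 0.7   -0.066  0.127]
stop 0.62 [303.1, 160.3, 20.7, 14.7] [313.4 166.9] [ 0.576 -0.094  0.125]
lid 0.9 [186.5, 115.1, 135.9, 85.1] [251.6 153.7] [ 0.704 -0.071  0.122]
mandrel 0.9 [198.4, 224.5, 44.4, 68.7] [220.5 268.6] [0.617 0.155 0.06 ]
jar 0.54 [326.5, 124.1, 22.0, 18.8] [336.9 133.2] [ 0.616 -0.285  0.075]
mallet 0.88 [305.2, 218.3, 88.7, 73.4] [339.2 260. ] [0.463 0.005 0.02 ]
[ 0.1839278  -0.62343677  0.23131181] [9.89731637e-01 1.42938051e-01 2.35476902e-05 7.69488008e-06] [-0.53471208 -0.11316606  0.31429278]
```

View pics/top1.png

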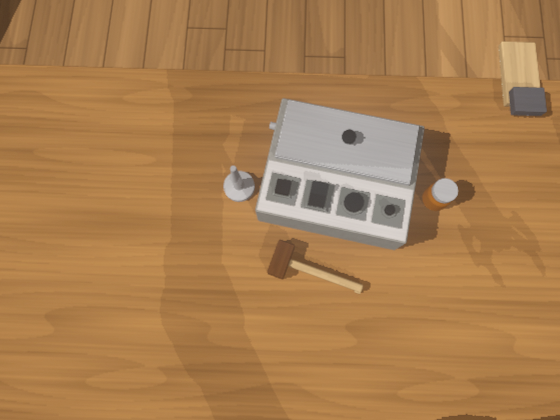

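The top view shows, left to right: key (283,187), rocker (318,194), wide button (354,202) and small button (390,210). The side "stop" hit is really the wide button. The row fits a 70 mm pitch with yaw of about -9.9°, which puts the key at (.600,.043), rocker at (.588,-.026) and start at (.576,-.095). I'll close the fingers, go above the rocker and look.

```bash
python3 -m creep '0 0 -3 0.011 0.016 0 1;0 0 -6 0.034 0.05 0 1;0 0 -9 0.056 0.08 0 1;0 0 -12 0.078 0.112 0 1;0 0 -15 0.1 0.144 0 1;0 0 -18 0.122 0.176 0 1;0 0 -21 0.144 0.208 0 1;0 0 -24 0.166 0.24 0 1;0 0 -26.3 0.188 0.272 0 1;0 0 -26.3 0.21 0.304 0 1;0 0 -26.3 0.222 0.32 0 1;0 0 -26.3 0.222 0.32 0 1'
python3 -m creep '0 0 0 0.011 0.015 0 1;0 0 0 0.031 0.045 0 1;0 0 0 0.052 0.075 0 1;0 0 0 0.073 0.105 0 1;0 0 0 0.094 0.135 0 1;0 0 0 0.115 0.165 0 1;0 0 0 0.136 0.195 0 1;0 0 0 0.157 0.225 0 1;0 0 0 0.17 0.25 0 1;0 0 0 0.178 0.265 0 1;0 0 0 0.178 0.265 0 1;0 0 0 0.178 0.265 0 1'
cat > look.py <<'E'
from h import *
import sys
s=r.read_state();print(s["time"],s["position"],R.from_quat(s["eef_rot"]).as_matrix()[:,0].round(3),s["wrist_force"],s["finger_gap"])
p=viewer.capture("wrist"); cv2.imwrite(f"pics/{sys.argv[1]}.png",p["frame"][:,:,::-1])
f=210/np.tan(np.radians(p["vfov"])/2); o=np.array(p["position"])
def w(u,v,z):
    a=np.array([u-p["cx"],v-p["cy"]]);n=np.hypot(*a)+1e-9;t=n/f
    d=R.from_quat(p["rotation"]).apply(np.r_[a/n*np.sin(t),np.cos(t)]); return o+d*(z-o[2])/d[2]
for l,z in(("rocker",.124),("key",.127),("start",.127),("stop",.125)):
    for c in finder.cut_out(l,p)[:2]:
        u,v=cen(c["mask"]); print(l,round(c["confidence"],2),c["rect"],np.round([u,v],1),w(u,v,z).round(4))
E
python3 look.py w1
```

```text
time: 2.1
position: [0.4097, -0.298, 0.232]
eef_rot: [0.997, -0.081, 0.001, -0.001]
wrist_force: [-0.4, 0.7, 0.1]
finger_gap: 0.0002
grip_force: 0.0
time: 3.1
position: [0.5841, -0.038, 0.2311]
eef_rot: [0.996, -0.085, -0.0, 0.0]
wrist_force: [0.6, -0.4, 0.5]
finger_gap: 0.0005
grip_force: 0.0
3.1 [ 0.58406197 -0.03795745  0.23111636] [ 0.986 -0.169 -0.   ] [ 0.57079824 -0.40585718  0.53068815] 0.0004704489132851923
rocker 0.83 [242.4, 179.1, 42.1, 52.2] [264.9 204.5] [ 0.5908 -0.0269  0.124 ]
key 0.9 [164.4, 186.1, 33.9, 36.5] [182.2 202.2] [0.6049 0.0385 0.127 ]
start 0.88 [324.9, 180.4, 53.3, 48.2] [351.  203.8] [ 0.5806 -0.0947  0.127 ]
stop 0.6 [415.9, 193.1, 26.8, 26.3] [427.7 204.7] [ 0.5682 -0.1624  0.125 ]
```

View pics/w1.png

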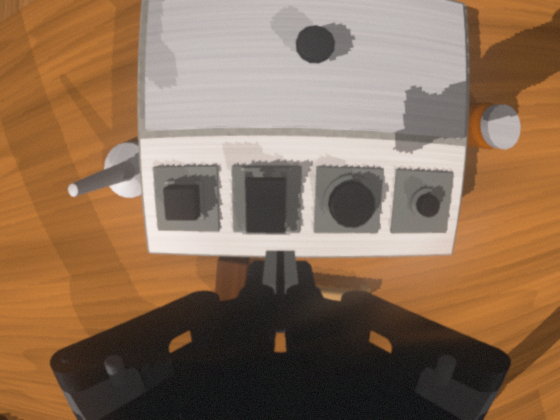

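The wrist view agrees with the networks: key (182,202), rocker (265,204), wide button (351,204), small button (428,205). It also agrees with the top view to about 4 mm. Next I'll go to the rocker press point at (.609,-.030) and descend.

```bash
python3 -m creep '0 0 0 0.012 0.004 -0.005 1;0 0 0 0.025 0.008 -0.02 1;0 0 0 0.025 0.008 -0.045 1;0 0 0 0.025 0.008 -0.068 1;0 0 0 0.025 0.008 -0.084 1;0 0 0 0.025 0.008 -0.09 1;0 0 0 0.025 0.008 -0.09 1;0 0 0 0.025 0.008 -0.09 1'
python3 look.py w2
```

```text
time: 4.02
position: [0.6091, -0.0311, 0.1419]
eef_rot: [0.996, -0.086, 0.0, 0.0]
wrist_force: [0.6, -0.1, 0.5]
finger_gap: 0.0002
grip_force: 0.0
4.0167 [ 0.60914981 -0.03106109  0.14186276] [ 0.985 -0.172  0.   ] [ 0.60904823 -0.07802091  0.53687326] 0.0002210762408813034
rocker 0.75 [249.4, 253.0, 58.5, 8.8] [279.2 254.8] [ 0.6085 -0.0304  0.124 ]
key 0.88 [132.3, 252.2, 53.4, 52.2] [160.9 275. ] [0.6077 0.0378 0.127 ]
start 0.72 [363.0, 249.5, 67.9, 57.1] [397.4 276. ] [ 0.5842 -0.0941  0.127 ]
start 0.39 [474.7, 253.6, 33.7, 34.9] [489.4 271.7] [ 0.5713 -0.159   0.127 ]
stop 0.85 [473.7, 254.1, 32.9, 35.8] [489.6 271.8] [ 0.5699 -0.1607  0.125 ]
```

View pics/w2.png

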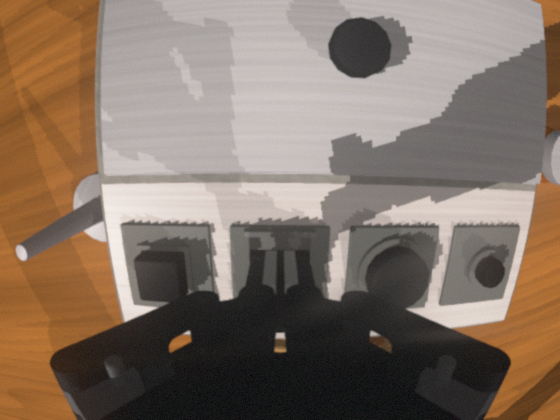

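The fingertips sit centred over the rocker's far half: rocker columns 249–308, tip at about column 280. Pressing down now in small steps.

```bash
python3 -m creep '0 0 0 0 0 -0.003 1;0 0 0 0 0 -0.006 1;0 0 0 0 0 -0.009 1;0 0 0 0 0 -0.011 1;0 0 0 0 0 -0.013 1;0 0 0 0 0 -0.013 1'
python3 -m creep '0 0 0 0 0 -0.001 1;0 0 0 0 0 -0.002 1;0 0 0 0 0 -0.003 1;0 0 0 0 0 -0.004 1;0 0 0 0 0 -0.004 1'
```

```text
time: 4.77
position: [0.6097, -0.0306, 0.1285]
eef_rot: [0.996, -0.086, 0.001, -0.0]
wrist_force: [2.9, -0.9, 2.9]
finger_gap: -0.0
grip_force: 1.5
time: 5.18
position: [0.6088, -0.0303, 0.1242]
eef_rot: [0.996, -0.086, -0.0, -0.0]
wrist_force: [2.4, -0.4, 3.4]
finger_gap: -0.0003
grip_force: 1.5
```

```bash
python3 -m creep '0 0 0 0 0 -0.001 1;0 0 0 0 0 -0.0015 1;0 0 0 0 0 -0.002 1;0 0 0 0 0 -0.002 1'
```

```text
time: 5.52
position: [0.6088, -0.0303, 0.124]
eef_rot: [0.996, -0.086, 0.0, 0.0]
wrist_force: [-3.3, -0.4, 16.0]
finger_gap: 0.0001
grip_force: 7.8
```

Force jumped to 16 N at z = .124, which is the hard stop at the expected height. Next I'll lift, move over the key and look.

```bash
python3 -m creep '0 0 0 0 0 0.01 1;0 0 0 0 0 0.03 1;0 0 0 0 0 0.045 1;0 0 0 -0.002 0.02 0.05 1;0 0 0 -0.004 0.045 0.05 1;0 0 0 -0.006 0.065 0.04 1;0 0 0 -0.006 0.071 0.025 1;0 0 0 -0.006 0.071 0.02 1;0 0 0 -0.006 0.071 0.02 1;0 0 0 -0.006 0.071 0.02 1'
python3 look.py w3; python3 -c "
from h import *
p=viewer.capture('side');cv2.imwrite('pics/s3.png',cv2.resize(p['frame'][120:270,170:370,::-1],None,fx=4,fy=4))"
```

```text
time: 6.35
position: [0.6021, 0.0392, 0.1416]
eef_rot: [0.996, -0.087, -0.001, 0.001]
wrist_force: [1.0, 0.0, 0.1]
finger_gap: 0.0003
grip_force: 0.0
6.35 [0.60208743 0.0391939  0.14156553] [ 0.985 -0.172 -0.002] [1.03282765 0.01825235 0.10700583] 0.0002546358277929729
rocker 0.92 [368.2, 206.9, 62.6, 86.3] [399.6 248.5] [ 0.5925 -0.0267  0.124 ]
key 0.97 [249.6, 222.7, 49.1, 41.4] [274.2 237.9] [0.6125 0.0405 0.127 ]
start 0.61 [464.0, 217.6, 58.8, 56.9] [493.5 244.2] [ 0.5829 -0.0903  0.127 ]
stop 0.74 [546.3, 224.4, 13.7, 32.7] [554.3 240.8] [ 0.5711 -0.1518  0.125 ]
stop 0.19 [278.5, 318.8, 175.9, 33.3] [360.5 336. ] [ 5.383e-01 -1.000e-04  1.250e-01]
```

View pics/w3.png

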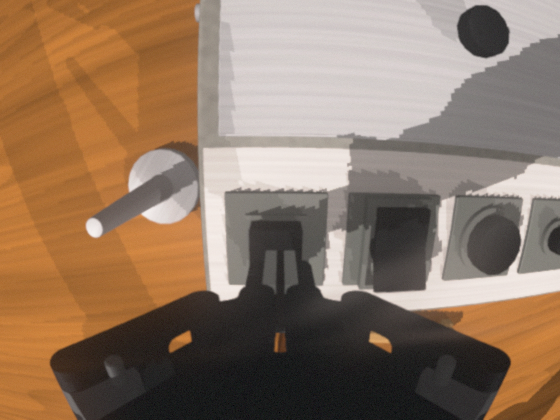

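View pics/s3.png

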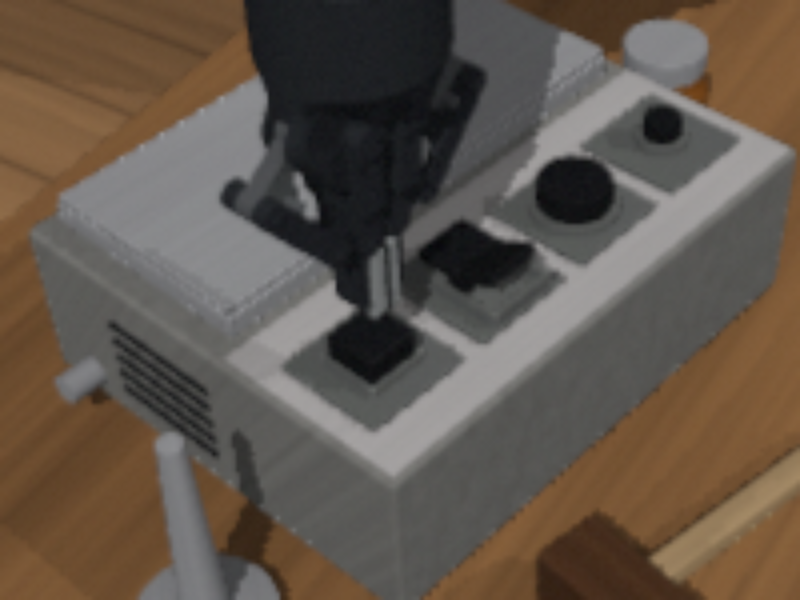

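The rocker's front end is now up (around (500,250) in the crop). The fingertips are over the key, whose columns 250–300 in the wrist view bracket the tip at about 280. Pressing the key.

```bash
python3 -m creep '0 0 0 0 0.001 -0.004 1;0 0 0 0 0.001 -0.008 1;0 0 0 0 0.001 -0.011 1;0 0 0 0 0.001 -0.013 1;0 0 0 0 0.001 -0.015 1;0 0 0 0 0.001 -0.017 1;0 0 0 0 0.001 -0.018 1;0 0 0 0 0.001 -0.018 1'
python3 -m creep '0 0 0 0 0 -0.001 1;0 0 0 0 0 -0.002 1;0 0 0 0 0 -0.003 1;0 0 0 0 0 -0.004 1;0 0 0 0 0 -0.005 1;0 0 0 0 0 -0.005 1'
```

```text
time: 7.32
position: [0.6028, 0.0416, 0.1241]
eef_rot: [0.996, -0.086, -0.0, 0.0]
wrist_force: [0.8, -0.5, 0.6]
finger_gap: -0.0004
grip_force: 0.0
time: 7.82
position: [0.603, 0.0417, 0.12]
eef_rot: [0.996, -0.086, 0.0, 0.0]
wrist_force: [-2.8, -0.1, 7.1]
finger_gap: 0.0002
grip_force: 3.8
```

```bash
python3 -m creep '0 0 0 0 0 -0.001 1;0 0 0 0 0 -0.0015 1;0 0 0 0 0 -0.0015 1;0 0 0 0 0 -0.0015 1'
python3 -m creep '0 0 0 0 0 0.01 1;0 0 0 0 0 0.03 1;0 0 0 -0.004 -0.02 0.05 1;0 0 0 -0.01 -0.06 0.05 1;0 0 0 -0.018 -0.1 0.05 1;0 0 0 -0.023 -0.13 0.04 1;0 0 0 -0.023 -0.137 0.03 1;0 0 0 -0.023 -0.137 0.025 1;0 0 0 -0.023 -0.137 0.025 1;0 0 0 -0.023 -0.137 0.025 1'
python3 look.py w4; python3 -c "
from h import *
p=viewer.capture('side');cv2.imwrite('pics/s4.png',cv2.resize(p['frame'][120:270,170:370,::-1],None,fx=4,fy=4))"
```

```text
time: 8.15
position: [0.6031, 0.0416, 0.1198]
eef_rot: [0.996, -0.086, 0.0, 0.0]
wrist_force: [-7.1, -1.1, 16.1]
finger_gap: 0.0001
grip_force: 8.4
time: 8.98
position: [0.5801, -0.0929, 0.1427]
eef_rot: [0.996, -0.085, -0.0, -0.001]
wrist_force: [-0.2, 0.2, -0.5]
finger_gap: 0.0
grip_force: 0.0
8.9833 [ 0.58011056 -0.09287385  0.14265502] [ 0.986 -0.169 -0.   ] [-0.19679972  0.18821491 -0.49596626] 3.647269618798486e-05
rocker 0.84 [132.9, 209.8, 60.9, 81.7] [162.9 249.3] [ 0.5922 -0.0282  0.124 ]
rocker 0.66 [255.0, 216.2, 65.2, 57.4] [288.6 240.2] [ 0.5865 -0.0985  0.124 ]
key 0.66 [51.0, 219.1, 40.3, 45.6] [ 70.6 240.7] [0.6069 0.0323 0.127 ]
start 0.67 [249.3, 215.9, 72.7, 57.2] [288.1 240.3] [ 0.5876 -0.0983  0.127 ]
stop 0.95 [390.2, 232.2, 36.0, 38.0] [405.8 250.7] [ 0.5688 -0.1625  0.125 ]
stop 0.37 [129.9, 208.7, 61.7, 83.9] [162.6 249.6] [ 0.5924 -0.0284  0.125 ]
```

View pics/w4.png

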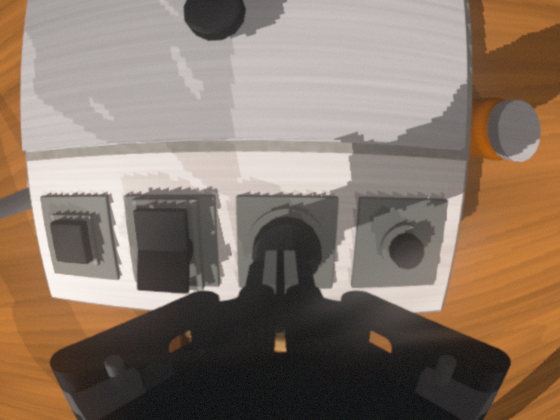

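View pics/s4.png

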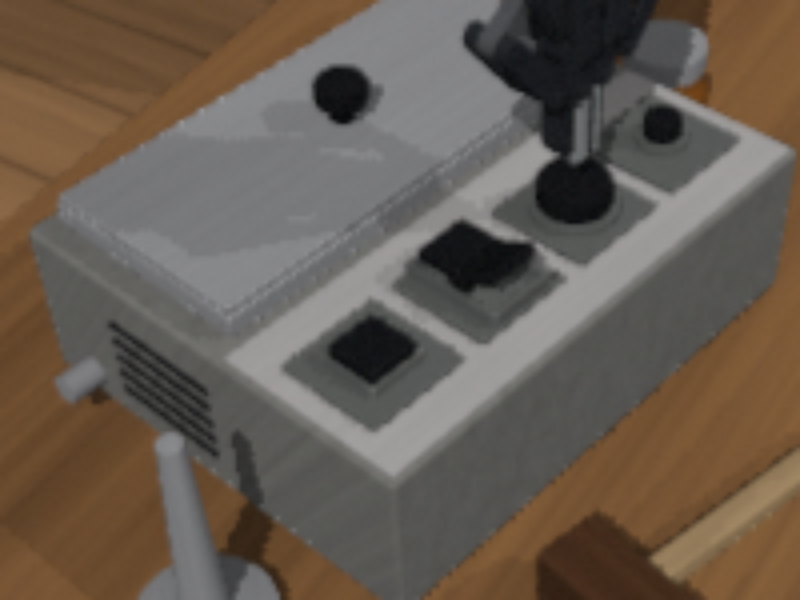

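The key is visibly down (crop (372,345)) and the rocker is over. The wide button spans columns 252–321 with the tip at 280, so I'll shift 3 mm towards -y and press.

```bash
python3 -m creep '0 0 0 0 -0.003 -0.004 1;0 0 0 0 -0.003 -0.009 1;0 0 0 0 -0.003 -0.012 1;0 0 0 0 -0.003 -0.015 1;0 0 0 0 -0.003 -0.018 1;0 0 0 0 -0.003 -0.02 1;0 0 0 0 -0.003 -0.022 1;0 0 0 0 -0.003 -0.023 1;0 0 0 0 -0.003 -0.0235 1;0 0 0 0 -0.003 -0.0235 1'
python3 -m creep '0 0 0 0 0 -0.001 1;0 0 0 0 0 -0.0015 1;0 0 0 0 0 -0.0015 1;0 0 0 0 0 -0.0015 1'
```

```text
time: 10.12
position: [0.5796, -0.0986, 0.1201]
eef_rot: [0.996, -0.086, -0.0, 0.0]
wrist_force: [-4.6, -0.2, 8.2]
finger_gap: -0.0
grip_force: 4.4
time: 10.45
position: [0.5797, -0.0986, 0.1199]
eef_rot: [0.996, -0.086, -0.0, 0.001]
wrist_force: [-8.6, -0.1, 18.8]
finger_gap: 0.0
grip_force: 9.3
```

The button hit its hard stop at z = .120 with 19 N, so it is fully in. I'll lift straight up and check.

```bash
python3 -m creep '0 0 0 0 0 0.004 1;0 0 0 0 0 0.01 1;0 0 0 0 0 0.03 1;0 0 0 0 0 0.06 1;0 0 0 0 0 0.09 1;0 0 0 0 0 0.12 1;0 0 0 0 0 0.14 1;0 0 0 0 0 0.15 1;0 0 0 0 0 0.15 1;0 0 0 0 0 0.15 1'
python3 -c "
from h import *
p=viewer.capture('side');cv2.imwrite('pics/s5.png',cv2.resize(p['frame'][100:300,170:400,::-1],None,fx=3,fy=3))"
```

```text
time: 11.28
position: [0.5798, -0.0985, 0.2672]
eef_rot: [0.996, -0.086, 0.0, 0.0]
wrist_force: [-0.0, 0.4, -1.9]
finger_gap: 0.0001
grip_force: 0.0
```

View pics/s5.png

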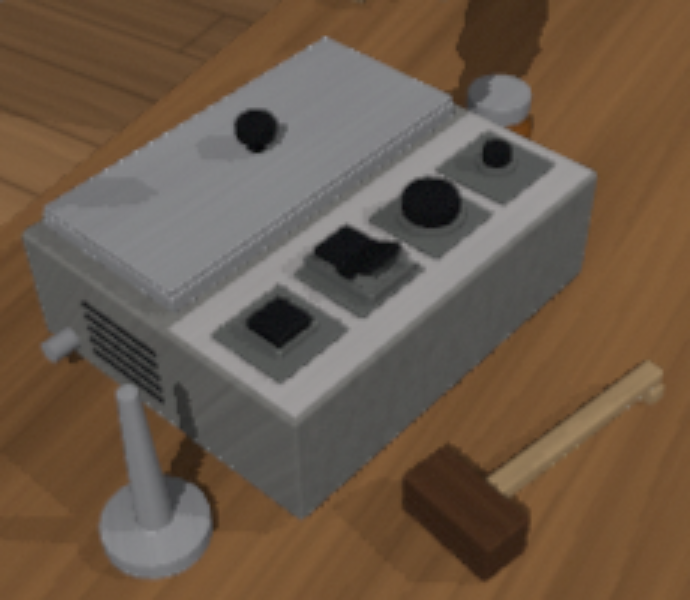

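The picture shows the rocker over (355,255), the key down (280,322), the wide button back out (430,203), and everything else in place. Handing in.

```bash
python3 -c "
from workcell import r
print(r.hand_in())"
```

```text
the job is handed in; nothing more can be done
None
```

I tipped the rocker fully over, pushed the key all the way down, and pressed the wide button fully in and let it spring back, in that order. I didn't touch the small button, lid, tools or jar, and handed the job in at about 11 s; no verdict came back.

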